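Seat the sensor card in its frame

TASK

Take the larger card, the one that carries the circuit board, out of the stand and slide it down the two upright guides of the card frame, component side facing the robot, until it rests on the sprung contacts with both levers still swung out. Then swing both levers in to their stops so that their hooks press the card fully home, and let go. Leave the smaller card in its stand, and the tin and the tape roll where they are.

Things in the scene. Friction and masses are not known exactly. Their poses are not given: they have to be found in the camera images.
- card: Larger of the two cards in the stand: upright aluminium plate 4 thick, 110 wide, 85 high, about 0.16 kg; a circuit board (85 wide, 12 thick, 22 to 80 above the lower edge) on its front, edges bare for 12 each side; a black pull tab on top. Origin: middle of the plate's lower edge. x: plate normal, components on the -x side (towards the robot); y along the width; z up.
- card_tab (a point): Middle of the top of the larger card's pull tab, 113 above the card's origin. The tab is 10 thick (card x), 50 wide and stands 28 above the plate's top edge. Grip it across its thickness.
- card_face (a point): Middle of the component side of the larger card, 14 in front (-x) of the plate's mid plane (at the tops of the parts) and 51 above its lower edge.
- short_card: The smaller card, in the stand's other slot: plate 4 thick, 90 wide, 60 high, with a black finned heat sink on its front and a pull tab of the same size. Origin and axes as for the larger card. Stays in the stand.
- stand: Fixed grey block 130 (x) by 136 (y) by 34 high with two slots along y at x = -33 and +33, each about 7 wide, 115 long and 20 deep; a card stands in each (either may be in front), lower edge 14 above the surface. Origin: centre of the underside, z up.
- frame: Fixed card frame: aluminium base 80 (x) by 200 (y) by 12 high; origin: centre of its underside, z up. Two upright grey guides face each other along y; their grooves lie in the plane x = 0, 7 wide in x, groove bottoms at y = -57 and +57, so the card has 2 of play each side. Flared mouths on top, about 103 above the surface.
- lever_left (a joint): Lever at the frame's +y end. 0 = swung in to its stop, closed (hook level over the plate's top edge, holding the card home); grows to 1.15 rad as the knob swings outward (+y). Starts at 0.95 to 1.12; a card passes the hooks only if both are above about 0.9. The hook meets a card resting on the contacts at about 0.25. Stiff hinge (0.28 N m): stays where it is left.
- lever_right (a joint): The mirror image at the -y end: 0 = closed, grows as its knob swings outward (-y). Same values.
- knob_left (a point): Centre of the black ball knob, 16 in diameter, on the end of the left lever: an 8 mm round steel bar, 60 from pivot to ball centre. The bar leans outward of vertical by (joint - 0.25) rad, so 0.25 inward when closed. Open, the ball tops out at about 165 above the surface. Push the ball from its outer side towards the guides (about 7 to 10 N).
- knob_right (a point): The same for the right lever.
- pivot_left (a point): Axis of the left lever: fixed on the frame at y = +75.5, 108.3 above the surface; the axis runs along frame x.
- pivot_right (a point): Axis of the right lever, at frame y = -75.5, 108.3 above the surface.
- flux_tin: White round tin, 49 in diameter, 33 high, lying about between frame and stand on the near side; origin: middle of its underside. Bystander.
- tape_kapton: Orange roll of tape lying flat, 60 by 69 by 20, behind and between frame and stand; origin: middle of its underside. Bystander.
- card_home (a point): Point of the frame where the card's origin (middle of its lower edge) lies when fully home: 20 above the frame's origin. On the way the card first meets two brass sprung contacts 6 higher (at 26), which push up with about 3 N each, so the released card rests on them; fully home they push up with about 12 N in all.

How it is judged:
By the outcome, as a careful person would: the job done as asked, in the order asked, and still so for the second after the job is handed in, with the robot touching nothing.
It also fails if it takes over 67 s, if anything falls off the work surface, if the arm or the gripper's body presses on something with over 40 N, if the wrist force passes 120 N, or if a joint passes its speed limit or range.

ROBOT

A 7-joint arm with a two-finger parallel gripper is mounted at the origin on a cart in front of the work surface, level with it; the furniture and walls round the work are solid. World frame = base frame: x ahead of the robot, y to its left, z up, the work surface at z = 0. Lengths are in m, angles in rad, forces in N, time in s.
With the tool pointing down it reaches from about 0.425 to 1.025 m from the base axis. Payload 3.6 kg.
Tool frame: the origin (TCP) lies on the centre line of the jaws, within the pads' length; the fingertips stand 19 mm ahead of it and the grasp point (between the pads) is the TCP; z points along the fingers, y is the line along which they close (so a half turn about z gives the same grasp; the last joint's range is limited). The gripper opens to 85 mm and grips with 20 to 120 N. Pads are 22 mm wide; open, the fingers measure 114 mm over their backs; the gripper's body (76 mm by 85 mm) begins 54 mm behind the grasp point. The pads swing forward as they close: fully open they stand 13 mm farther back than shut.
Start: joints at [-1.413, 0.591, 0.048, 1.609, -0.033, 0.943, -0.034], TCP at [0.181, 0.702, 0.25] pointing down, gripper open.
Joint ranges: [-2.69, 2.69], [-0.47, 2.24], [-1.27, 1.36], [0.19, 2.51], [-1.53, 4.68], [0.08, 2.07], [-3.09, 3.09]. Speed limits (rad/s): [2.57, 2.57, 3.14, 3.14, 3.14, 3.14, 3.14].

INTERFACE

Orientations are given as a unit quaternion [w, x, y, z].
In Python, from bench import arm gives the robot as it stands. The module is installed in compiled form; this text tells all that it offers. Calls block until the motion is done:
- arm.reach(position, orientation): joint-space move of the TCP to a pose.
- arm.movel(position, rate=0.15, attitude=None, threshold=None): straight line of the TCP; attitude=None keeps the orientation; rate is the mean speed in m/s. With threshold (N) it stops when the force on the tool has changed by that much, and returns True; else False.
- arm.movej(angles): joint-space move.
- arm.release() and arm.close_gripper(squeeze=None): open the fingers fully, or close them until they stop; squeeze is the grip in N (None keeps the last).
- arm.pause(seconds).
- arm.solve_ik(position, orientation): joint angles nearest the present ones, or None.
- arm.state(): the state.
- arm.camera(name): name is "side" or "top" or "wrist"; returns the picture (384x512x3 uint8, red, green, blue); there is no depth.
- arm.camera_info(name): a dict with "intrinsics" (3x3 intrinsics, pixels), "extrinsics" (4x4, takes a point from camera to world coordinates); the wrist camera has in their place "mount" (4x4, takes a point from camera to tool coordinates, whose origin is the TCP and whose axes are the flange's). Camera axes: x right, y down, z forward; pixel columns grow to the right and rows downward; lengths in m; the calibration is good to about 2 mm. A picture is of the moment at which its call begins: read the wrist's pose just before it. camera_info takes no time and is no camera call.
A pose or a line that the arm cannot do raises arm.MotionError and nothing moves.
- arm.sign_off(): hands the job in; it is judged then, once.
The state is a dict: "time": time; "joint_pos": joint angles; "joint_velocities": joint speeds; "joint_torque": joint torques, N m; "position": TCP position; "tcp_rot": TCP orientation; "ft_force": force on the tool from outside, world axes, zero at the start; "torque": the same for the moment, N m; "gripper_width": finger opening in m; "finger_force": force on a finger pad.
Only numpy, scipy, OpenCV 4.12 (cv2) and the standard library are available. Lean on these libraries where they do the work, as an engineer would, in place of code of your own. Each camera call takes 0.05 s, during which the arm holds its last target. There are 200 camera calls.

## Working session

There is one attempt and no reset: what is moved stays moved. The work goes in short steps, each a Python script; the robot and the scene stay as the last script left them, time stands still between calls to the robot, and variables do not carry over. Pictures are saved under pics/ and viewed, at most 10 in all, crops included, and the job is handed in when it is done.

```bash
mkdir -p pics; python3 - <<'E'
from bench import arm
import cv2,numpy as np
np.set_printoptions(precision=4,suppress=True)
for n in("side","top"):
    im=arm.camera(n); cv2.imwrite(f"pics/{n}0.png",im[:,:,::-1]); i=arm.camera_info(n); print(n,i["intrinsics"],i["extrinsics"])
print(arm.camera_info("wrist")); s=arm.state(); print(s)
a=cv2.imread("pics/side0.png");b=cv2.imread("pics/top0.png")
cv2.imwrite("pics/a0.png",cv2.resize(np.vstack([a,b]),None,fx=.78,fy=.78))
E
```

```text
side [[377.2558   0.     259.7144]
 [  0.     377.2558 194.9309]
 [  0.       0.       1.    ]] [[ 0.9477 -0.1575  0.2777  0.2807]
 [-0.3191 -0.4411  0.8388 -0.6226]
 [-0.0096 -0.8835 -0.4683  0.4903]
 [ 0.      0.      0.      1.    ]]
top [[415.4716   0.     262.3199]
 [  0.     415.4716 196.8615]
 [  0.       0.       1.    ]] [[ 0.3216 -0.9063  0.274   0.2624]
 [-0.9469 -0.308   0.0927 -0.0056]
 [ 0.0004 -0.2893 -0.9572  1.0538]
 [ 0.      0.      0.      1.    ]]
{'intrinsics': array([[266.2111,   0.    , 254.7463],
       [  0.    , 266.2111, 192.0102],
       [  0.    ,   0.    ,   1.    ]]), 'mount': array([[-0.0005, -0.9621, -0.2728,  0.0683],
       [ 1.    , -0.0004, -0.0001, -0.0003],
       [-0.    , -0.2728,  0.9621, -0.124 ],
       [ 0.    ,  0.    ,  0.    ,  1.    ]])}
{'time': 0.1, 'joint_pos': array([-1.4125,  0.592 ,  0.0483,  1.6097, -0.0333,  0.9427, -0.0337]), 'joint_velocities': array([-0.0004, -0.0023, -0.003 , -0.0028,  0.0006, -0.001 ,  0.0011]), 'joint_torque': array([  0.0042, -54.9997,   1.5531, -19.8824,   0.0097,   0.0039,
         0.    ]), 'position': array([0.1804, 0.7014, 0.2492]), 'tcp_rot': array([-0.0001,  0.1255,  0.9921, -0.0011]), 'ft_force': array([-0.1745,  0.2572,  0.9282]), 'torque': array([0.0684, 0.0127, 0.0044]), 'finger_force': 0.0, 'gripper_width': 0.08541111731076462}
```

View pics/side0.png

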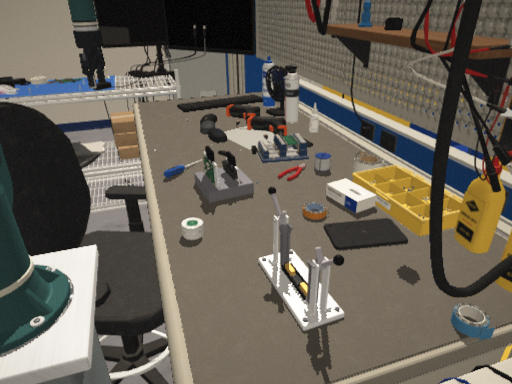

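View pics/top0.png

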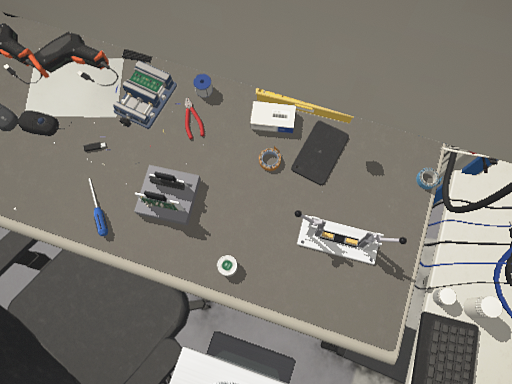

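The side view shows the frame at about (300,270), with knobs at (272,191) and (339,260), and the stand at (222,175). In the top view the stand is at (168,195) with the green-board card in the near slot at (157,198). The frame's knobs there are at (298,213) and (403,240).

```bash
cat > h.py <<'E'
from bench import arm
import cv2,numpy as np
from scipy.spatial.transform import Rotation as R
np.set_printoptions(precision=4,suppress=True)
def rot(q): return R.from_quat(np.roll(q,-1)).as_matrix()
def quat(M): return np.roll(R.from_matrix(M).as_quat(),1)
def down(yaw,flip=1):   # tool down, tool y along flip*(cos yaw, sin yaw)
    ty=flip*np.array([np.cos(yaw),np.sin(yaw),0]);tz=np.array([0,0,-1.]);return quat(np.c_[np.cross(ty,tz),ty,tz])
def pose(n):
    i=arm.camera_info(n)
    if n!="wrist": return i["intrinsics"],i["extrinsics"]
    s=arm.state();T=np.eye(4);T[:3,:3]=rot(s["tcp_rot"]);T[:3,3]=s["position"];return i["intrinsics"],T@i["mount"]
def shot(n,f):
    p=pose(n);im=arm.camera(n)[:,:,::-1].copy();cv2.imwrite(f"pics/{f}.png",im);np.savez(f"pics/{f}.npz",K=p[0],E=p[1]);return im
def load(f): d=np.load(f"pics/{f}.npz");return d["K"],d["E"]
def ray(p,uv): K,E=p;d=E[:3,:3]@np.linalg.solve(K,[*uv,1]);return E[:3,3],d/np.linalg.norm(d)
def plane(p,uv,z): o,d=ray(p,uv);return o+d*(z-o[2])/d[2]
def tri(*obs):
    A=0;b=0
    for p,uv in obs: o,d=ray(p,uv);P=np.eye(3)-np.outer(d,d);A=A+P;b=b+P@o
    x=np.linalg.solve(A,b);return x,[np.linalg.norm(np.cross(x-ray(*q)[0],ray(*q)[1])) for q in obs]
def proj(p,X): K,E=p;c=E[:3,:3].T@(np.array(X)-E[:3,3]);u=K@c;return u[:2]/u[2]
E
python3 - <<'E'
from h import *
S=pose("side");T=pose("top")
for n,s,t in [("knobL",(272,191),(298,213)),("knobR",(339,260),(403,240))]: print(n,tri((S,s),(T,t)))
for uv in [(150,165),(201,178),(187,225),(137,211)]: print(plane(T,uv,.034))
print("tab",plane(T,(157,198),.12),plane(T,(142,195),.12),plane(T,(173,202),.12))
for uv in [(304,217),(385,238),(376,263),(298,252)]: print(plane(T,uv,.012))
a=cv2.imread("pics/side0.png")[130:330,150:370];b=cv2.imread("pics/top0.png")[150:270,120:420]
cv2.imwrite("pics/z1.png",np.vstack([cv2.resize(a,(330,300),interpolation=2),]).copy())
z=np.zeros((600,750,3),np.uint8);z[:300,:750]=cv2.resize(b,(750,300),interpolation=2);z[300:,:330]=cv2.resize(a,(330,300),interpolation=2)
cv2.imwrite("pics/z1.png",z)
for f in(1,-1):
  for P in([.45,.2,.3],[.5,-.2,.3]): print(f,P,arm.solve_ik(P,down(0,f)))
E
```

```text
knobL (array([ 0.5107, -0.006 ,  0.1502]), [np.float64(0.0003548357890518003), np.float64(0.00035483578905164804)])
knobR (array([ 0.5264, -0.2432,  0.1506]), [np.float64(0.0003529454625190428), np.float64(0.00035294546251903014)])
[0.5423 0.4005 0.034 ]
[0.5516 0.2606 0.034 ]
[0.4236 0.2487 0.034 ]
[0.4166 0.3823 0.034 ]
tab [0.4476 0.3179 0.12  ] [0.4431 0.3542 0.12  ] [0.4507 0.2787 0.12  ]
[ 0.5439 -0.024   0.012 ]
[ 0.5576 -0.2353  0.012 ]
[ 0.4886 -0.2293  0.012 ]
[ 0.4522 -0.0364  0.012 ]
1 [0.45, 0.2, 0.3] [-0.9314  0.2579  0.5167  2.0857 -0.1704  0.8377 -0.3144]
1 [0.5, -0.2, 0.3] [-0.4596  0.4789  1.0648  2.0062 -0.516   0.956   0.8693]
-1 [0.45, 0.2, 0.3] [-0.2979  0.2451 -0.2555  2.061   0.0821  0.8448  2.5409]
-1 [0.5, -0.2, 0.3] [-0.5172  0.5484  1.1935  2.0078 -0.6111  1.0061 -2.1641]
```

View pics/z1.png

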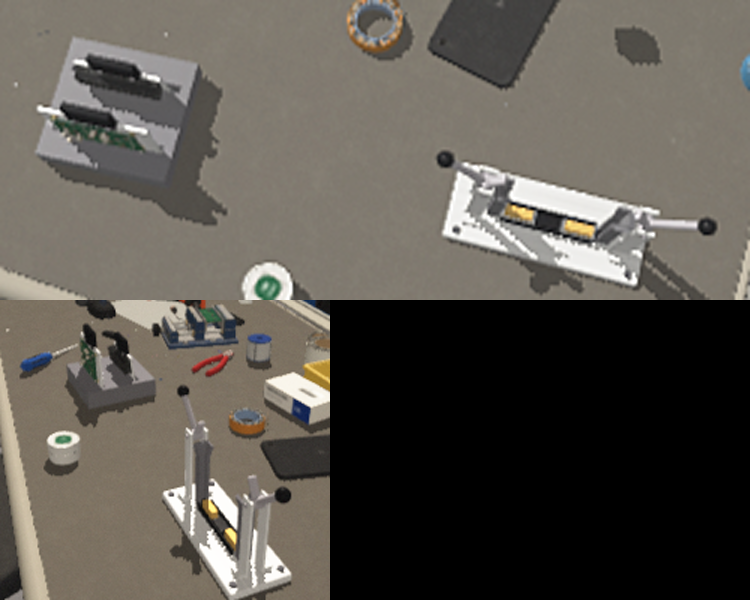

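The zoom shows the larger card (green board) in the stand's near slot, and its components face the robot. The frame's grooves, brass contacts and both open levers are clear. Next I'll take wrist views of both places.

```bash
python3 - <<'E'
from h import *
t=arm.state()["time"]
for i,(P,y) in enumerate([([.42,.29,.30],.08),([.49,.35,.30],.08),([.49,-.17,.30],.066),([.55,-.08,.30],.066)]):
    arm.reach(P,down(y)); shot("wrist",f"w{i}"); print(arm.state()["time"],arm.state()["joint_pos"])
I=[cv2.imread(f"pics/w{i}.png") for i in range(4)]
cv2.imwrite("pics/m1.png",cv2.resize(np.vstack([np.hstack(I[:2]),np.hstack(I[2:])]),(800,600),interpolation=cv2.INTER_AREA))
E
```

```text
1.9 [-1.0624  0.2799  0.4561  2.0478 -0.1633  0.8477 -0.4299]
2.4083 [-1.0213  0.4103  0.4451  1.8595 -0.2168  0.9213 -0.395 ]
4.3417 [-0.3768  0.3527  0.81    2.0412 -0.3312  0.8796  0.6857]
4.9 [-0.5176  0.4074  0.785   1.966  -0.3609  0.9124  0.5194]
```

View pics/m1.png

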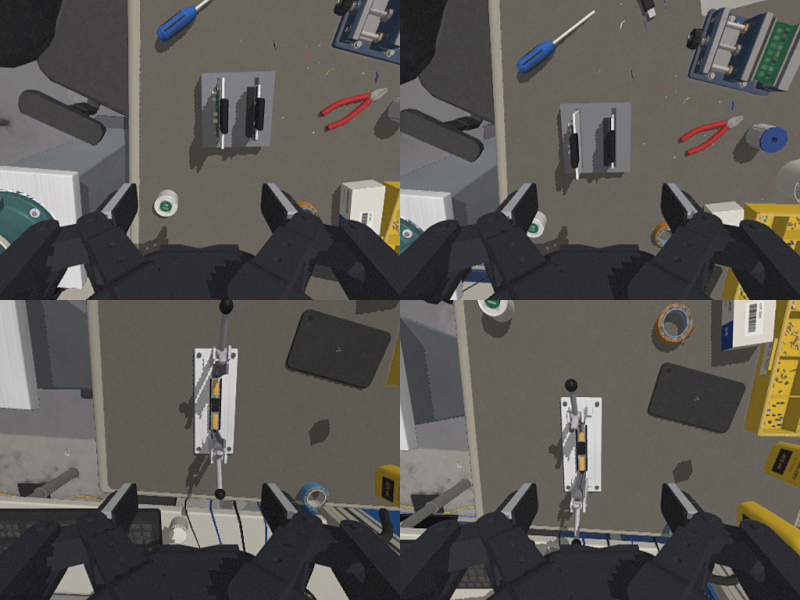

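The four wrist views show the stand with both tabs (upper pair, around (225,110) and (595,138)). The lower pair shows the frame with its knobs at (226,306)/(220,494) and (571,385)/(576,541). Next I'll enlarge the crops.

```bash
python3 - <<'E'
from h import *
I=[cv2.imread(f"pics/w{i}.png") for i in range(4)]
z=np.zeros((600,800,3),np.uint8)
def put(im,x,y,w,h,s,X,Y): z[Y:Y+h*s,X:X+w*s]=cv2.resize(im[y:y+h,x:x+w],None,fx=s,fy=s,interpolation=cv2.INTER_NEAREST)
put(I[0],262,90,55,110,5,0,0)      # x=262+X/5 y=90+Y/5
put(I[1],205,130,55,110,5,280,0)
put(I[2],255,52,40,100,3,560,0);put(I[2],255,152,40,100,3,560,300)
put(I[3],205,115,40,100,3,680,0);put(I[3],205,215,40,97,3,680,300)
cv2.imwrite("pics/m2.png",z)
for k in range(4):   # dark blobs
    m=((I[k].max(2)<45)*255).astype(np.uint8); n,l,s,c=cv2.connectedComponentsWithStats(m)
    for j in range(1,n):
        if 40<s[j,4]<1200 and s[j,1]+s[j,3]<345 and 190<c[j][0]<360: print(k,s[j],c[j])
E
```

```text
0 [314 111  25  65 873] [325.6231 147.6919]
0 [281 127  11  44 404] [286.4505 148.4802]
0 [218 319  25   5  44] [229.8864 321.3182]
1 [308   0  18  15  64] [314.1719   7.9375]
1 [261 151  14  62 574] [267.601  187.9791]
1 [217 168  12  47 414] [222.8841 192.2391]
2 [281   0  17  18 241] [288.9129   8.4523]
2 [268 101  12  48 187] [273.4439 131.0214]
2 [280 101   4  65  87] [281.4023 133.4828]
2 [275 242  13  13 121] [281.0909 247.9256]
3 [317  83  20  65  99] [325.5556 116.7172]
3 [211 101  16  17 175] [218.68 109.12]
3 [225 160  14  58 236] [231.3686 188.3008]
3 [220 306  12   8  61] [225.1148 309.8033]
3 [235 317  29   9  75] [249.56   320.6533]
```

View pics/m2.png

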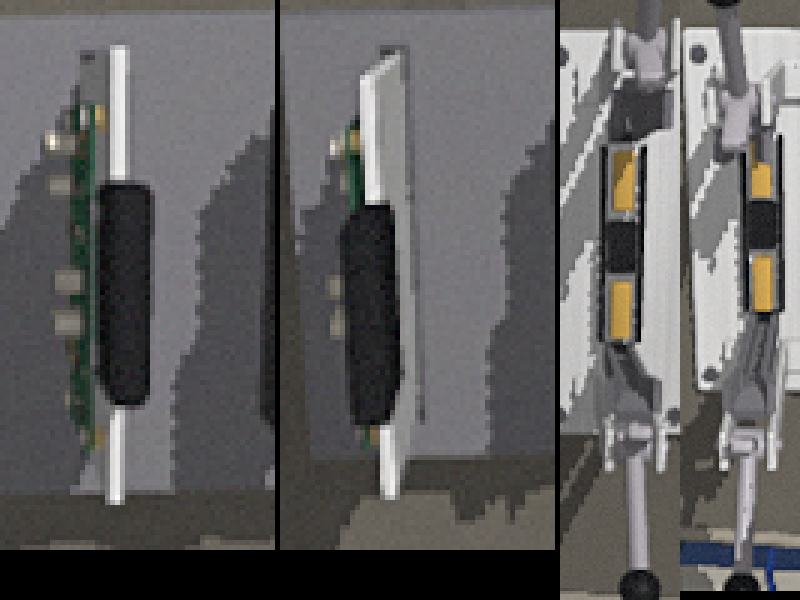

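The crops give the plate's top-edge ends at w0 (285.7,99.2)/(285,190.6) and w1 (222.8,145.2)/(227,229.4). They also show the brass contacts in line with the levers.

```bash
python3 - <<'E'
from h import *
W=[load(f"w{i}") for i in range(4)];S=pose("side");T=pose("top")
def dark(f,c,th=60,r=9):
    im=cv2.imread(f"pics/{f}.png");x,y=c;g=im[max(y-r,0):y+r+1,x-r:x+r+1].max(2);m=(g<th).astype(np.uint8)
    n,l,s,ce=cv2.connectedComponentsWithStats(m);j=1+np.argmax(s[1:,4]);return ce[j]+[x-r,max(y-r,0)],s[j]
kl=[(S,dark("side0",(272,191))),(T,dark("top0",(298,213))),(W[3],dark("w3",(218,109),r=13))]
kr=[(S,dark("side0",(339,260))),(T,dark("top0",(403,240))),(W[2],dark("w2",(281,248),r=11))]
for n,k in(("L",kl),("R",kr)):
    print(n,[ (q[0],q[1][2:]) for _,q in k]);print(tri(*[(p,q[0]) for p,q in k]), tri(*[(p,q[0]) for p,q in k[:2]])[0],tri(*[(p,q[0]) for p,q in k[1:]])[0])
A=tri((W[0],(285.7,99.2)),(W[1],(222.8,145.2)));B=tri((W[0],(285,190.6)),(W[1],(227,229.4)))
print("card",A,B,np.linalg.norm(A[0]-B[0]),(A[0]+B[0])/2,"yaw",np.arctan2(-(A[0]-B[0])[0],(A[0]-B[0])[1]))
t0=(286.5,148.5);t1=(222.9,192.2);print("tab",tri((W[0],t0),(W[1],t1)))
print("card at z.099:",[plane(W[0],q,.099) for q in((285.7,99.2),(285,190.6))],[plane(W[1],q,.099) for q in((222.8,145.2),(227,229.4))])
# brass
for k in(2,3):
    im=cv2.imread(f"pics/w{k}.png");h=cv2.cvtColor(im,cv2.COLOR_BGR2HSV);m=cv2.inRange(h,(12,110,90),(30,255,255));m[:,:190]=0;m[:,300:]=0
    n,l,s,c=cv2.connectedComponentsWithStats(m)
    for j in range(1,n):
        if s[j,4]>50 and s[j,2]<40: print("brass",k,s[j],c[j],plane(W[k],c[j],.026))
    # base corners
    w=cv2.inRange(im,(190,190,190),(255,255,255));w[:,:190]=0;w[:,315:]=0;w[330:]=0
    n,l,s,c=cv2.connectedComponentsWithStats(w);print([x for x in s[1:] if x[4]>100])
    w=cv2.morphologyEx(w,cv2.MORPH_CLOSE,np.ones((15,15)));cs=max(cv2.findContours(w,0,2)[0],key=cv2.contourArea);bx=cv2.boxPoints(cv2.minAreaRect(cs));print(bx.round(1).tolist())
    for b in bx: print(plane(W[k],b,.012))
E
```

```text
L [(array([271.625, 190.225]), array([ 8,  7, 40], dtype=int32)), (array([297.5333, 213.5667]), array([ 6,  6, 30], dtype=int32)), (array([218.608, 108.995]), array([ 16,  17, 199], dtype=int32))]
(array([ 0.51  , -0.005 ,  0.1511]), [np.float64(0.0003516236436198188), np.float64(0.0008918061856249039), np.float64(0.0008361417143314858)]) [ 0.5094 -0.0056  0.1517] [ 0.5103 -0.0051  0.1473]
R [(array([338.186 , 259.7907]), array([11, 10, 86], dtype=int32)), (array([402.4516, 240.4839]), array([ 6,  6, 31], dtype=int32)), (array([281.049, 248.049]), array([ 15,  14, 143], dtype=int32))]
(array([ 0.5257, -0.242 ,  0.15  ]), [np.float64(0.00031385577832770034), np.float64(0.0006345154352745598), np.float64(0.0006543507850200532)]) [ 0.5252 -0.2424  0.1506] [ 0.5268 -0.2438  0.1457]
card (array([0.4491, 0.383 , 0.0949]), [np.float64(1.799714590051474e-05), np.float64(1.7997145900487808e-05)]) (array([0.4604, 0.2736, 0.098 ]), [np.float64(7.809935071970789e-05), np.float64(7.809935071969502e-05)]) 0.1100419867692927 [0.4547 0.3283 0.0965] yaw 0.10293652356237402
tab (array([0.4541, 0.3283,
[... 513 characters left out ...]
58], dtype=int32), array([221, 292,  17,  18, 162], dtype=int32)]
[[250.0, 208.0], [250.0, 59.0], [303.0, 59.0], [303.0, 208.0]]
[ 0.4888 -0.2441  0.012 ]
[ 0.4749 -0.0225  0.012 ]
[ 0.5494 -0.0175  0.012 ]
[ 0.5753 -0.2382  0.012 ]
brass 3 [229 168   6  13  66] [231.3939 174.3182] [ 0.517  -0.0963  0.026 ]
brass 3 [229 200   7  19 115] [232.3652 208.8696] [ 0.5211 -0.1518  0.026 ]
[array([206, 125,  13,  42, 255], dtype=int32), array([ 225,  125,   33,  120, 2190], dtype=int32), array([210, 189,  16,  56, 512], dtype=int32)]
[[206.0, 125.0], [257.0, 125.0], [257.0, 244.0], [206.0, 244.0]]
[ 0.4745 -0.0266  0.012 ]
[ 0.5508 -0.0212  0.012 ]
[ 0.565  -0.2171  0.012 ]
[ 0.4785 -0.2231  0.012 ]
```

```bash
python3 - <<'E'
from h import *
W=[load(f"w{i}") for i in range(4)]
a=plane(W[2],(278,61.3),.012);b=plane(W[2],(275,196.3),.012);c=plane(W[3],(233,124.3),.012);d=plane(W[3],(232,245),.012)
print("base ends",a,b,(a+b)/2,c,d,(c+d)/2)
q=down(.103);C=np.array([.4547,.3284])
arm.reach([*C,.20],q);print(arm.movel([*C,.122],.1,threshold=8)); s=arm.state();print(s["position"],s["ft_force"])
arm.close_gripper(50);s=arm.state();print(s["gripper_width"],s["finger_force"],s["ft_force"],s["position"],s["time"])
print(arm.movel([*C,.145],.05,threshold=15),arm.movel([*C,.26],.15));s=arm.state();print(s["gripper_width"],s["ft_force"],s["time"])
shot("side","s1");shot("wrist","w4")
z=np.zeros((384,800,3),np.uint8);z[:,:400]=cv2.imread("pics/w4.png")[:,56:456]
z[:,400:]=cv2.resize(cv2.imread("pics/s1.png")[80:272,150:350],(400,384));cv2.imwrite("pics/m3.png",z)
E
```

```text
base ends [ 0.5145 -0.0228  0.012 ] [ 0.5279 -0.2214  0.012 ] [ 0.5212 -0.1221  0.012 ] [ 0.5149 -0.0227  0.012 ] [ 0.5227 -0.2219  0.012 ] [ 0.5188 -0.1223  0.012 ]
False
[0.4552 0.3285 0.1224] [-0.3627 -0.5847 -0.3751]
0.009026638049131109 49.463812708854675 [0.1496 0.8501 2.795 ] [0.4547 0.3285 0.1222] 8.0917
False False
0.008926263732768787 [-0.703  -0.5479 -2.1907] 9.6167
```

View pics/m3.png

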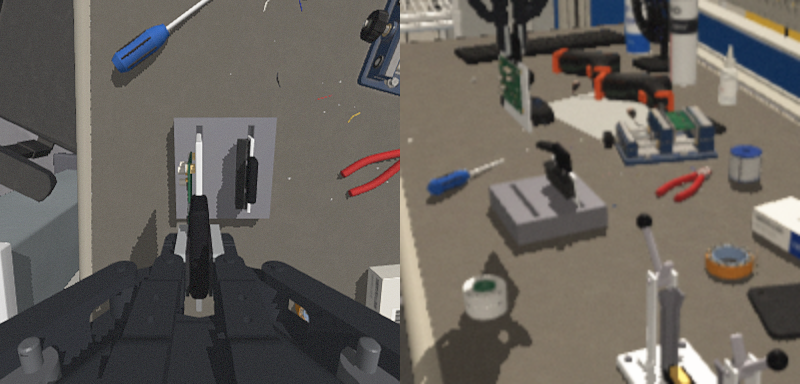

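The card hangs straight in the gripper, components towards the robot. The stand holds only the small card, and its far plate end is at about (254,135) in the wrist view. Next I carry it high over the left knob to above the frame and check alignment there.

```bash
python3 - <<'E'
from h import *
p=load("w4");y=.103
print("card end",plane(p,(254,135),.237),"expected",np.array([.4547,.3284])+.055*np.array([-np.sin(y),np.cos(y)]))
F=np.array([.5185,-.1225]);q=down(.064)
arm.movel([.4547,.3284,.31],.2)
arm.reach([*F,.31],q);arm.movel([*F,.245],.1);s=arm.state();print(s["position"],s["ft_force"],s["time"],s["gripper_width"])
shot("side","s2");shot("wrist","w5");shot("top","t2")
z=np.zeros((600,800,3),np.uint8);z[:,:400]=cv2.resize(cv2.imread("pics/w5.png")[40:280,175:335],(400,600))
z[:,400:]=cv2.resize(cv2.imread("pics/s2.png")[130:340,230:370],(400,600));cv2.imwrite("pics/m4.png",z)
E
```

```text
card end [0.4478 0.3867 0.237 ] expected [0.449  0.3831]
[ 0.5189 -0.1228  0.2453] [-0.3978  0.4307 -1.7702] 12.5833 0.008733092157255732
```

View pics/m4.png

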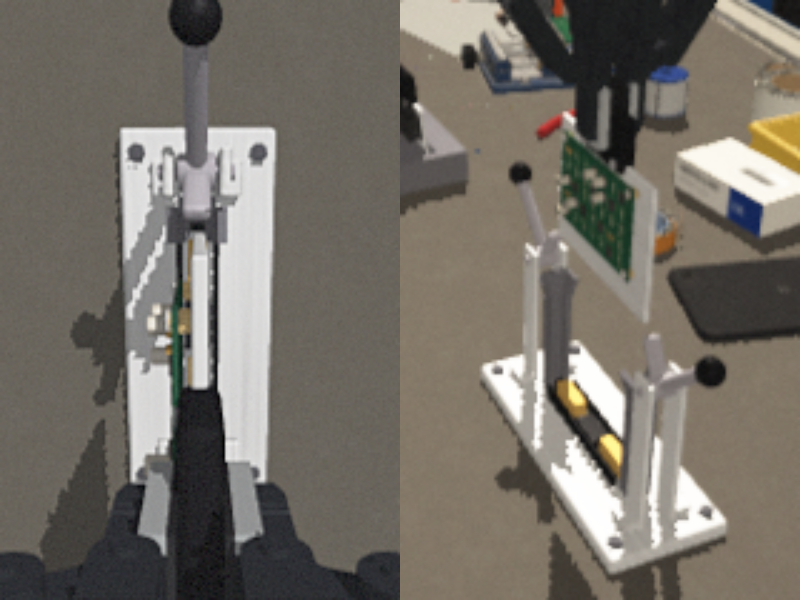

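Wrist view: the plate strip, at about column 201 of the crop, lines up with the left guide's mouth (170–226, centre 198). Side view: the card hangs level above the frame. Next I'll check the offsets numerically.

```bash
python3 - <<'E'
from h import *
s=arm.state();P=s["position"];M=rot(s["tcp_rot"]);ex=M[:,1];ey=M[:,0];ez=-M[:,2];print(M)
card=lambda x,y,z:P+ex*x+ey*y+ez*(z-.108)
S=load("s2");W=load("w5")
for n,uv,X in[("-y bot",(315.05,241.3),card(0,-.055,0)),("-y top",(319.95,194.75),card(0,-.055,.085)),("+y bot",(286,212.3),card(0,.055,0))]: print(n,uv,proj(S,X))
im=cv2.imread("pics/w5.png");g=im.min(2)
print("w end pred",proj(W,card(0,.055,.085)))
for r in(138,145,155,165,175,185): print(r,g[r,245:268])
for r in(128,130,132,134,136): print(r,g[r,245:268])
for r in (112,118,124): print(r,g[r,235:275])
E
```

```text
[[-0.0639  0.998   0.0016]
 [ 0.998   0.0639 -0.0003]
 [-0.0004  0.0016 -1.    ]]
-y bot (315.05, 241.3) [316.2633 242.9399]
-y top (319.95, 194.75) [319.6095 196.2436]
+y bot (286, 212.3) [286.322 211.078]
w end pred [253.7221 142.2752]
138 [ 89  19  34 137 149  80  47 148 184 187 189 195 144 139 147  68   6 110
 225 233 225 223 220]
145 [ 83  25  30 131 147  68 134 195 218 217 218 222 229 160 136  69   4 158
 225 223 221 221 221]
155 [ 69  26   7  79  81  66 125 198 223 218 216 221 229 152 194 103   1 156
 225 221 219 220 219]
165 [ 47  75  83  77  80  68 111 190 221 219 218 222 236 118  67  37  16 157
 219 220 219 219 216]
175 [ 52  33  13 112  60  21  99 193 222 217 217 223 235 119  61  38   7 156
 219 219 217 215 213]
185 [ 55  22   6 177 148  87 105 188 218 219 217 222 228 151 142  76   0 188
 221 215 213 215 211]
128 [ 63  60  63  59  66  67  64  61  65  58  59  57  67  63  62  67  54 119
 123 116 132 225 225]
130 [ 71  71  65  65  72  68  36  25   7  28  20  34  66  72  67  58  56 120
 125 119 134 226 226]
132 [ 66  63  73  62  81  69  81  84  84  80  82  70  67  70  64  67  61 120
 128 119 130 217 224]
134 [ 64  71  71  59 100  99 136 134 187 193 198 193 105  59  60  68  59 120
 121 120 130 226 225]
136 [ 65  61  66  77 112  81  47 138 187 185 187 204 119  90  87  64  51 116
 120 107 127 219 225]
112 [150 192 229 205 150 177 215 225 235 134 107 112 117 123 155 174 173 178
 182 181 182 185 182 164 136 139  98  83 175 211 223 228 195 186 219 223
 202 213 221 222]
118 [153 134 148 136 126 119 135 147 149 114 157 108 146 140 156 179 177 181
 181 184 185 183 181 176 122 100 110 113 126 136 145 149 156 153 147 190
 213 216 220 221]
124 [142 131 133 138 140 139 121 115  84  68  62  67  68 116 145 157 158 151
 159 161 165 161 127 118  82  63  61  94  97 114 118 224 226 220 222 220
 218 219 220 221]
```

```bash
python3 - <<'E'
from h import *
F=np.array([.5178,-.1227])
arm.movel([*F,.225],.08)
for z,r in((.195,.04),(.165,.05),(.1365,.05)):
    h=arm.movel([*F,z],r,threshold=7);s=arm.state();print(z,h,s["position"],s["ft_force"],s["torque"],s["time"])
    if h: break
shot("side","s3");shot("wrist","w6")
z=np.zeros((600,800,3),np.uint8);z[:,:400]=cv2.resize(cv2.imread("pics/w6.png")[40:280,175:335],(400,600))
z[:,400:]=cv2.resize(cv2.imread("pics/s3.png")[130:340,230:370],(400,600));cv2.imwrite("pics/m5.png",z)
E
```

```text
0.195 False [ 0.5179 -0.1229  0.1951] [-0.7329 -0.0479 -1.4266] [-0.0582 -0.0421 -0.0042] 14.0333
0.165 False [ 0.5178 -0.1229  0.165 ] [ 0.5558 -0.1382 -0.7135] [-0.0603 -0.0301  0.0055] 14.7833
0.1365 False [ 0.5178 -0.1229  0.1364] [ 0.5656  0.2162 -1.0568] [ 0.0055 -0.0706 -0.0188] 15.5
```

View pics/m5.png

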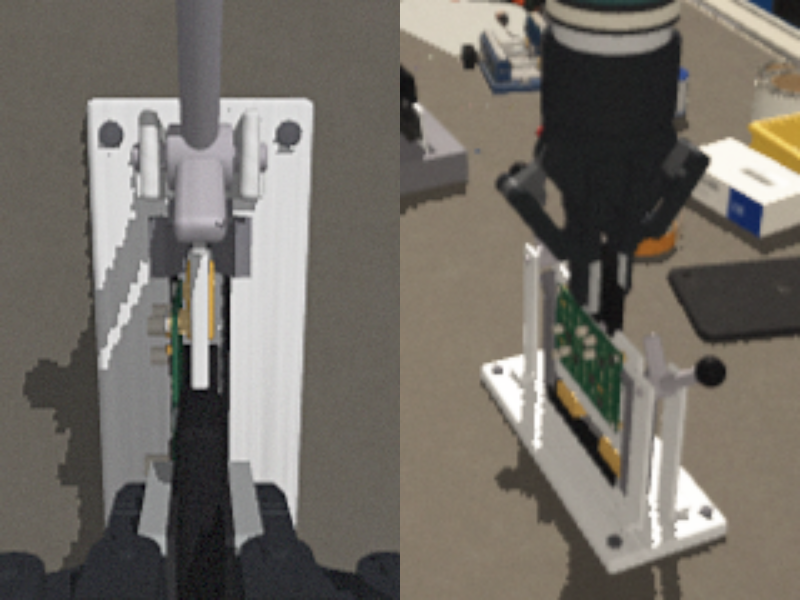

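The card is in both grooves with no force on it, and its tab is still gripped. Next: settle it on the contacts, release, back off, then close the left lever.

```bash
cat >> h.py <<'E'
F=np.array([.5180,-.1228]);EY=np.array([-.064,.998]);Q=down(.064)
def at(y,z): return [*(F+EY*y),z]
def push(side):
    ball=lambda q:(.0755+.06*np.sin(q-.25),.1083+.06*np.cos(q-.25))
    fy=lambda:(arm.state()["ft_force"][:2]@EY)*side
    q0=1.05;b=ball(q0)
    arm.reach(at(side*.158,.25),Q);arm.movel(at(side*.158,b[1]+.014),.15,threshold=8)
    f0=fy();h=arm.movel(at(side*(b[0]+.008),b[1]+.014),.04,threshold=3.5)
    off=abs((arm.state()["position"][:2]-F)@EY)-b[0];print("contact",h,"off",off,arm.state()["ft_force"])
    if not h or not .012<off<.03: return
    for q in np.linspace(q0,.05,12)[1:]:
        y,z=ball(q);arm.movel(at(side*(y+off),z+.014),.05);f=fy()-f0;print(round(q,2),round(f,1),end="; ")
        if abs(f)>30: break
    y,z=ball(0)
    for k in range(8):
        arm.movel(at(side*(y+off+.002-.0015*k),z+.014),.03);f=fy()-f0;print(k,round(f,1),end="; ")
        if abs(f)>22: break
    s=arm.state();print(s["position"],"y",(s["position"][:2]-F)@EY,s["time"])
    y=abs((s["position"][:2]-F)@EY)
    arm.movel(at(side*(y+.03),z+.014),.1);arm.movel(at(side*(y+.03),.25),.2)
E
python3 - <<'E'
from h import *
P=arm.state()["position"]
print(arm.movel([.5178,-.1227,.130],.02,threshold=4));s=arm.state();print(s["position"],s["ft_force"])
arm.release();arm.pause(.2);print(arm.movel([.5178,-.1227,.26],.12,threshold=6));arm.close_gripper(20)
shot("side","s4")
push(1)
shot("side","s5");shot("top","t5")
a=[cv2.resize(cv2.imread(f"pics/{f}.png")[130:340,230:370],(400,600)) for f in("s4","s5")];cv2.imwrite("pics/m6.png",np.hstack(a))
E
```

```text
True
[ 0.5183 -0.1229  0.1329] [-0.4088  0.0276  5.7069]
False
contact True off 0.01884225483771057 [0.6327 1.0594 0.9274]
0.96 4.2; 0.87 4.8; 0.78 7.4; 0.69 8.5; 0.6 8.5; 0.5 6.4; 0.41 4.7; 0.32 4.1; 0.23 5.2; 0.14 4.5; 0.05 4.4; 0 5.8; 1 6.1; 2 7.1; 3 7.3; 4 10.1; 5 13.3; 6 15.3; 7 16.9; [ 0.513  -0.0442  0.18  ] y 0.07872790481086733 25.6583
```

View pics/m6.png

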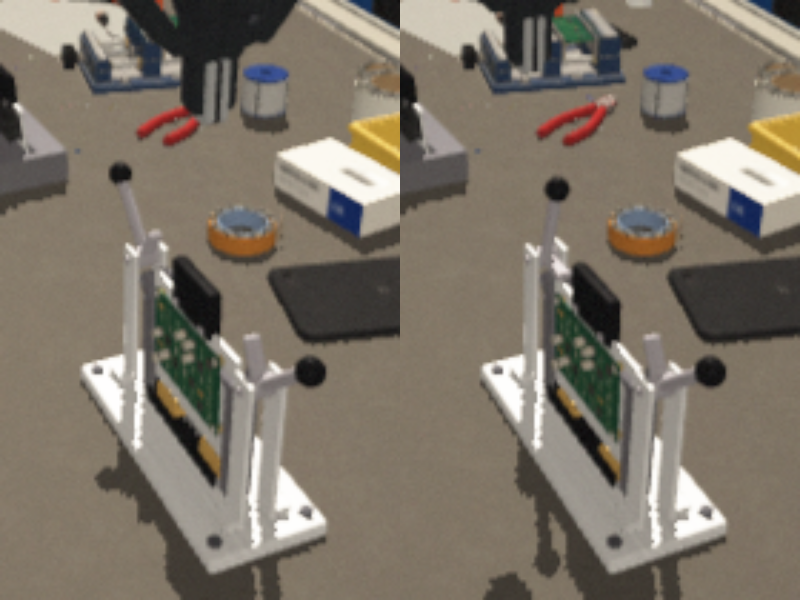

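The first image shows the card resting on the contacts, both levers out. In the second, the left lever is in, with its knob at crop (557,189), and the force rose at its stop. Now the right lever.

```bash
python3 - <<'E'
from h import *
arm.movel(at(0,.26),.2)
push(-1)
arm.movel(at(-.12,.30),.2);arm.reach([.45,.1,.32],Q)
shot("side","s6");shot("top","t6")
a=[cv2.resize(cv2.imread("pics/s6.png")[130:340,230:370],(400,600)),cv2.resize(cv2.imread("pics/t6.png")[190:280,280:410],(400,277))]
z=np.zeros((600,800,3),np.uint8);z[:,:400]=a[0];z[:277,400:]=a[1];z[300:,400:]=cv2.resize(cv2.imread("pics/t6.png")[130:310,120:360],(400,300));cv2.imwrite("pics/m7.png",z)
E
```

```text
contact True off 0.018701857254756565 [ 1.0835 -1.8364 -0.2147]
0.96 5.0; 0.87 5.1; 0.78 6.0; 0.69 6.5; 0.6 6.4; 0.5 7.6; 0.41 8.7; 0.32 8.7; 0.23 6.2; 0.14 5.6; 0.05 3.5; 0 4.4; 1 5.1; 2 5.4; 3 8.0; 4 9.8; 5 11.7; 6 13.8; 7 17.0; [ 0.523  -0.2003  0.1808] y -0.07768877880357225 34.3
```

View pics/m7.png

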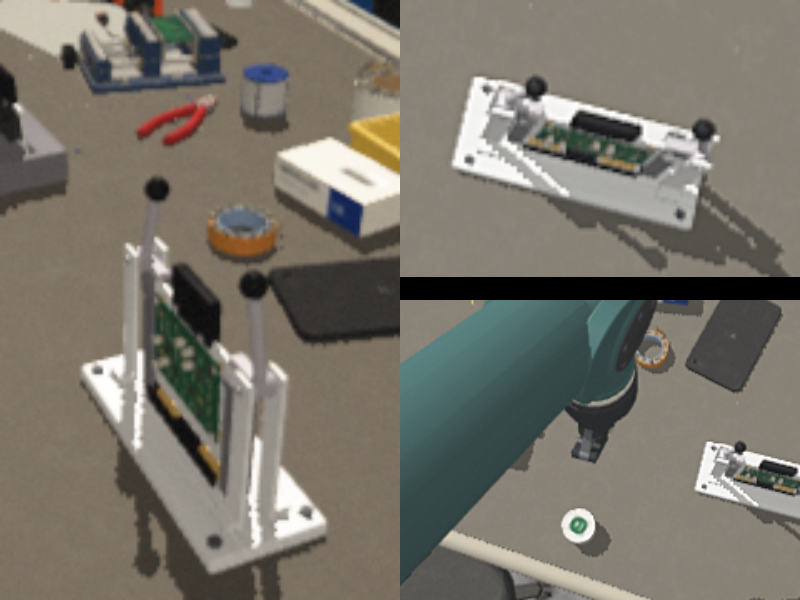

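Both levers stand inward with their knobs at crop (157,188) and (254,286). The tin and tape are untouched. Next I'll check the knob spacing and how far the card dropped.

```bash
python3 - <<'E'
from h import *
S=load("s6");T=load("t6")
def dark(f,c,r=7):
    im=cv2.imread(f"pics/{f}.png");x,y=c;m=(im[y-r:y+r+1,x-r:x+r+1].max(2)<60).astype(np.uint8)
    n,l,s,ce=cv2.connectedComponentsWithStats(m);j=1+np.argmax(s[1:,4]);return ce[j]+[x-r,y-r]
L=tri((S,dark("s6",(285,196))),(T,dark("t6",(323,218))));Rr=tri((S,dark("s6",(319,230))),(T,dark("t6",(379,232))))
for k in(L,Rr): print(k,"frame y",(k[0][:2]-F)@EY)
g=[cv2.cvtColor(cv2.resize(cv2.imread(f"pics/{f}.png"),None,fx=4,fy=4,interpolation=2),6) for f in("s3","s4","s5","s6")]
for i in(1,2,3):
  for n,(x0,y0,x1,y1) in {"board":(287,236,305,272),"tab":(291,222,307,243)}.items():
    t=g[1][y0*4:y1*4,x0*4:x1*4];r=cv2.matchTemplate(g[i][(y0-8)*4:(y1+8)*4,(x0-4)*4:(x1+4)*4],t,5);_,v,_,p=cv2.minMaxLoc(r);print(i,n,v,(p[0]-16)/4,(p[1]-32)/4)
P=np.array([*F,.1]);print("6mm drop px",proj(S,P-[0,0,.006])-proj(S,P))
E
```

```text
(array([ 0.5132, -0.0632,  0.1674]), [np.float64(0.0003080925650692318), np.float64(0.00030809256506934173)]) frame y 0.05975419569700714
(array([ 0.5226, -0.1841,  0.1674]), [np.float64(0.0010785739319761254), np.float64(0.0010785739319759716)]) frame y -0.061440082656741085
1 board 0.9999995231628418 0.0 0.0
1 tab 1.0 0.0 0.0
2 board 0.9630253911018372 0.0 2.25
2 tab 0.9904633164405823 -0.25 2.25
3 board 0.9641247987747192 0.0 2.5
3 tab 0.9907316565513611 -0.25 2.5
6mm drop px [-0.1311  2.776 ]
```

```bash
python3 -c "
from bench import arm
print(arm.state()['time'],arm.sign_off())"
```

```text
the job is handed in; nothing more can be done
37.15 None
```

The larger card is in the frame with its components facing the robot, and both levers are swung in to their stops. The camera put it about 5.4 mm below where it rested on the contacts (6 expected, ±0.5). I handed the job in at 37 s of the 67 s limit with the gripper clear. The small card, tin and tape were not touched.

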